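# Ease a ratcheted casting press onto a glass gel cassette

## Task

The sprung rubber-faced bar of the gel-casting press is held back by its ratchet: flick the yellow trip lever fully over, wind the crank back a touch so that the red pawl springs off the ratchet wheel, then, keeping the crank in hand, ease the drum back slowly until the bar rests on the glass cassette and the glass alone carries the spring. Never let the drum run free, never push the bar hard onto the glass or force the trip lever, then let go of the crank and leave everything else on the bench where it is.

Things in the scene. Friction and masses are not known exactly. Their poses are not given: they have to be found in the camera images.
- press: Grey base plate, 170 x 350 x 20 mm, screwed down. Origin on the bench, on the drum's axis; +x roughly away from the robot, +y (way of the bar towards the glass) roughly to its left. Spans x -80 to 90, y -150 to 200 mm. The glass cassette stands at x -30 to 75, y 130 to 175 mm, 88 mm high; the bar reaches 76 mm; nothing is higher than the crank grip's 135 mm.
- drum_axis (a point): Point on the drum's vertical axis, 112 mm over the bench, level with the middle of the crank grip. The teal crank's arm and hub top out at 84 mm.
- wheel (a point): Centre of the upper face of the steel ratchet wheel on the drum: 96 mm across, 58 to 68 mm over the bench, 12 teeth 0.524 rad apart.
- crank_grip (a point): Middle of the upright black cylindrical grip on the crank's end: 16 mm thick, free from 84 to 135 mm over the bench; this point at 112 mm, 55 mm from the drum axis. It goes round in a level circle and spins freely on its pin. Starts on the robot's side of the axis, towards +y of the press. The sprung load pushes it anticlockwise (seen from above) with about 5 N.
- drum (a joint): Drum angle, rad, positive anticlockwise from above: growing = easing back (bar nears the glass, 18 mm per rad), falling = winding up. Starts on a tooth, -0.5 to 0.15. Over 1.5 rad/s (80 mm/s at the grip) counts as running free. Bar meets the glass at 1.1 to 1.8: where is not given, feel it; the load's 5 N on the hand fades to zero within 4 to 5 mm. Beyond, the glass gets 3 times the hand's push.
- trip (a joint): Yellow trip lever's angle, rad: 0 = holding, 0.9 = fully over, on its rubber buffer (2 N per mm at the post). Turns anticlockwise from above, stays where left; 2 to 3 N at its post moves it. A light spring ties it to the pawl: with the lever over, the pawl stays hooked while a tooth bears on it, and springs clear once the drum is wound about 0.1 rad clockwise.
- trip_pivot (a point): Centre of the trip lever's upright pivot, 80 mm over the bench, at x 50, y -55 mm of the press; the pawl turns on the same pivot.
- trip_lever: Yellow trip lever with an upright post (14 mm thick, 76 to 116 mm over the bench) on its end, 65 mm from the pivot; origin on the bench under the pivot. At 0 the lever points along -y of the press, 0.45 rad towards -x; its post is pushed towards +x of the press (away from the robot) and ends 0.45 rad on the other side. More than 25 N on it is too much.
- trip_grip (a point): Point on the axis of the trip lever's yellow post, 106 mm over the bench.
- pawl (a joint): Angle of the red pawl in rad: 0 = hooked in the ratchet wheel, above 0.2 = clear of the teeth, about 0.3 = sprung fully off.
- plate: Sprung pressure bar: aluminium, 85 x 12 x 45 mm, rubber face towards +y of the press, driven by the drum through a toothed rod. Its origin is not on the bar: it is the press origin, shifted along y as the bar moves. A spring pushes it with 14 to 17 N, which is also the pressure wanted on the glass; over 32 N breaks the glass (it is backed by rubber, 12 N per mm).
- reagent: White plastic bottle, 48 mm across, 85 mm high, bystander; origin under its centre.
- tube_rack: Pink tube rack, 75 x 130 x 38 mm, bystander; origin under its centre.
- tip_box: Clear box with yellow lid, 82 x 117 x 57 mm, bystander; origin under its centre.
- beaker: Glass beaker, 64 mm across, 80 mm high, bystander; origin under its centre.
- jar: Amber jar with teal cap, 56 mm across, 60 mm high, bystander; origin under its centre.
- comb: White gel comb lying flat, 32 x 85 x 8 mm, bystander; origin at the bench under its spine.

How it is judged:
By the outcome, as a careful person would: the job done as asked, in the order asked, and still so for the second after the job is handed in, with the robot touching nothing.
It also fails if it takes over 64 s, if anything falls off the work surface, if the arm or the gripper's body presses on something with over 40 N, if the wrist force passes 120 N, or if a joint passes its speed limit or range.

## Robot

A 7-joint arm with a two-finger parallel gripper is mounted at the origin on the work surface. World frame = base frame: x ahead of the robot, y to its left, z up, the work surface at z = 0. Lengths are in m, angles in rad, forces in N, time in s.
With the tool pointing down it reaches from about 0.425 to 0.95 m from the base axis. Payload 16.7 kg.
Tool frame: the origin (TCP) lies on the front face of the gripper's body, between the roots of the fingers; the fingertips stand 97 mm ahead of it and the grasp point (between the pads) lies 78 mm ahead of it (robot.pinch_z is the distance from the TCP to the grasp point, in m); z points along the fingers, y is the direction in which the jaws open and shut (so a half turn about z gives the same grasp; the last joint's range is limited). The gripper opens to 94 mm and grips with 3 to 60 N. Pads are 16 mm wide; open, the fingers measure 119 mm over their backs; the gripper's body (75 mm by 177 mm) begins 78 mm behind the grasp point.
Start: joints at [-1.343, 0.426, 0.074, 1.606, -0.034, 1.111, -0.067], TCP at [0.249, 0.627, 0.303] pointing down, gripper open.
Joint ranges: [-2.85, 2.85], [-0.5, 2.14], [-1.23, 1.37], [0.21, 2.46], [-1.02, 4.16], [0.16, 2.05], [-2.73, 2.73]. Speed limits (rad/s): [1.89, 1.89, 2.39, 2.39, 3.01, 3.01, 3.01].

## Interface

Orientations are given as a 3x3 rotation matrix whose columns are the frame's x, y, z axes.
In Python, from plant import robot, vision gives the robot as it stands.
- The arm moves only by the tool move_arm, never from a script. Its argument "plan" is a list of rows, each a list of 6 numbers: the shift along the world's x, y, z scaled (see below), then the turn, a rotation vector about the world's x, y, z scaled (see below). A call has 1 to 20 rows; each row is the pose to reach, as a shift and turn from the pose commanded when the call began; what a row does not reach only later rows make up. The controller multiplies each number of a shift by 500 mm and each number of a turn by 45 degrees. A row lasts 1/10 s, in which the tool goes at most 50 mm and 8.59 degrees, less where a joint would pass 70% of its speed; a pose out of reach is approached as far as the arm can. A call with a number of a shift or a turn outside -1 to 1 is refused whole. A call with a gripper value outside its range is refused whole. "claw" is the closure, from 0 (fully open) to 1 (shut), set as the call begins (left out, the last holds). The fingers move at their own pace and stop on an object; the grip force is fixed at half the most. Time passes only in rows, so rows that repeat a pose let the fingers close. It gives the time, the measured TCP pose, the force and the opening at its end, in the units of the state.
- robot.get_state(): the state, without advancing time (a new reading comes with each control period).
- vision.camera(name): name is "side" or "top"; returns the picture (480x640x3 uint8, red, green, blue); there is no depth.
- vision.calibration(name): a dict with "fx", "fy", "cx", "cy" (pixels), "origin" and "rotation" of the camera in the world. Camera axes: x right, y up, looking along -z (the intrinsics and any distortion apply to the point x, -y, -z); pixel columns grow to the right and rows downward; lengths in m; the calibration is good to about 2 mm. A picture is of the moment at which its call begins. calibration takes no time and is no camera call.
- robot.close_job(): hands the job in, once; it reports no verdict.
The state is a dict: "time_s": time; "q": joint angles; "joint_velocities": joint speeds; "joint_torque": joint torques, N m; "tool_pos": TCP position; "ee_rot": TCP orientation; "ft_force": force on the tool from outside, world axes, zero at the start; "ft_torque": the same for the moment, N m; "finger_gap": finger opening in m.
Only numpy, scipy, OpenCV 4.12 (cv2) and the standard library are available. Lean on these libraries where they do the work, as an engineer would, in place of code of your own. Each camera call takes 0.05 s, during which the arm holds its last target.

## Working session

There is one attempt and no reset: what is moved stays moved. The work goes in short steps, Python scripts to look and compute and a tool call to move; the robot and the scene stay as the last step left them, time stands still between calls to the robot, and variables do not carry over. Pictures are saved under pics/ and viewed, and the job is handed in when it is done.

Besides the shell and the picture viewer there is one more tool, called after "Emit:" by a JSON object that holds its "api" and its "payload". move_arm: Moves the arm, as the interface text tells. Its arguments: {"type":"object","properties":{"plan":{"type":"array","items":{"type":"array","items":{"type":"number","minimum":-1,"maximum":1}}},"claw":{"type":"number"}},"required":["plan"]}

```bash
ls; mkdir -p pics
python3 - <<'E'
from plant import robot, vision
import cv2
s=robot.get_state();print(s)
for n in("top","side"):
    im=vision.camera(n);cv2.imwrite(f"pics/{n}0.png",im[:,:,::-1]);print(vision.calibration(n))
E
```

```text
pics
{'time_s': 0.0, 'q': array([-1.34249276,  0.42670399,  0.07386205,  1.60658941, -0.03408791,
        1.11081044, -0.0670408 ]), 'joint_velocities': array([-1.45973776e-03, -2.55881780e-04, -5.74749057e-04,  6.86059681e-04,
        1.73789999e-03,  3.92355107e-05, -2.04742203e-03]), 'joint_torque': array([-4.27987861e-04, -9.35800195e+01,  3.66539039e+00, -4.54207957e+01,
       -4.90495807e-02,  1.98076561e-02,  9.19496824e-05]), 'tool_pos': array([0.24890835, 0.62709682, 0.30200233]), 'ee_rot': array([[-9.29485703e-01,  3.68857964e-01, -3.61895599e-04],
       [ 3.68858126e-01,  9.29484936e-01, -1.19820647e-03],
       [-1.05591489e-04, -1.24720391e-03, -9.99999217e-01]]), 'ft_force': array([-0.50792215,  0.72561113, -0.46936726]), 'ft_torque': array([ 0.00455185, -0.02724884, -0.00326692]), 'finger_gap': 0.09388227266478183}
{'fx': 462.8915052151626, 'fy': 462.8915052151626, 'cx': 317.01134001342655, 'cy': 235.3638544337254, 'origin': array([0.42572922, 0.00164242, 1.08660954]), 'rotation': array([[-0.00396569,  0.99467318, -0.1030026 ],
       [-0.99997847, -0.00340598,  0.00560926],
       [ 0.00522855,  0.10302262,  0.99466527]])}
{'fx': 560.1656133363327, 'fy': 560.1656133363327, 'cx': 324.54730805037184, 'cy': 248.09171141501355, 'origin': array([ 0.19382469, -0.77228687,  0.86131802]), 'rotation': array([[ 0.91359301,  0.27083805, -0.30330606],
       [-0.40662482,  0.61219834, -0.67813675],
       [ 0.00201824,  0.74287276,  0.6694296 ]])}
```

View pics/top0.png

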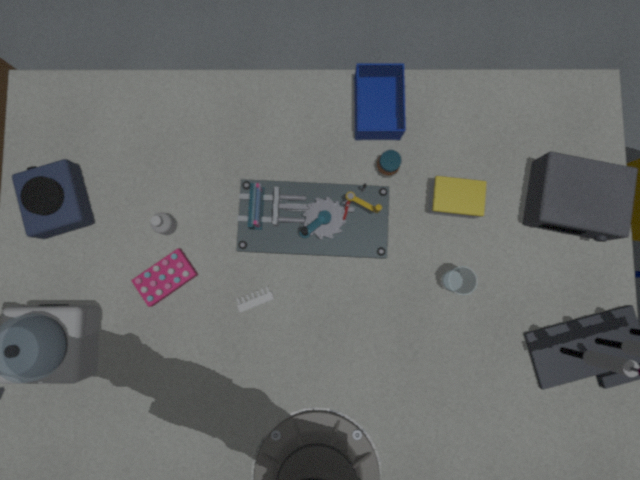

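View pics/side0.png

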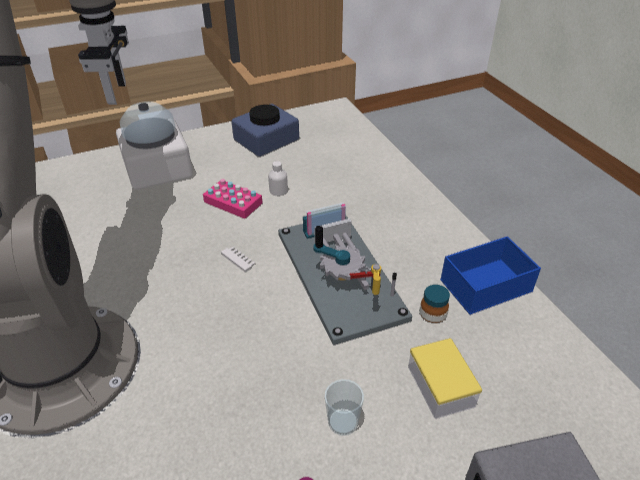

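Run:
```python
import cv2
a=cv2.imread("pics/top0.png")[165:270,225:400];cv2.imwrite("pics/t0z.png",cv2.resize(a,None,fx=4.5,fy=4.5,interpolation=cv2.INTER_CUBIC))
a=cv2.imread("pics/side0.png")[195:345,265:425];cv2.imwrite("pics/s0z.png",cv2.resize(a,None,fx=4,fy=4,interpolation=cv2.INTER_CUBIC))
```

```text
(no output)
```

View pics/t0z.png

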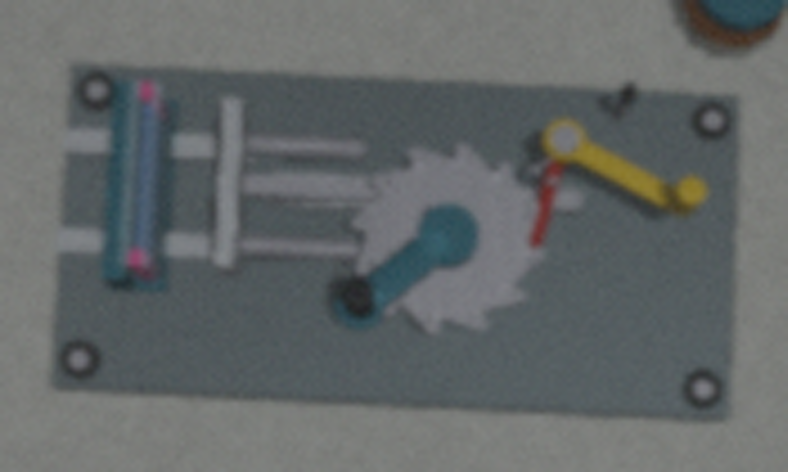

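View pics/s0z.png

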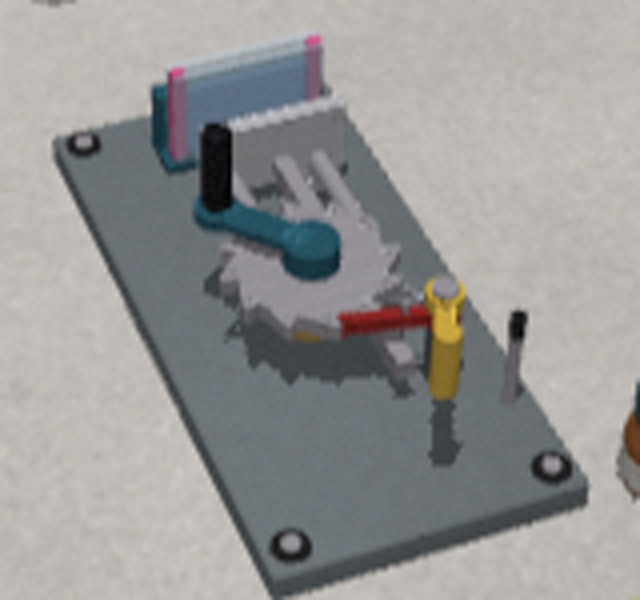

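```bash
cat > h.py <<'E'
import numpy as np
from plant import robot, vision
def proj(name,P):
    c=vision.calibration(name);P=np.atleast_2d(P)
    p=(P-c["origin"])@c["rotation"]
    return np.c_[c["cx"]+c["fx"]*p[:,0]/-p[:,2], c["cy"]-c["fy"]*p[:,1]/-p[:,2]]
def ray(name,uv,z):
    c=vision.calibration(name)
    d=c["rotation"]@np.array([(uv[0]-c["cx"])/c["fx"],-(uv[1]-c["cy"])/c["fy"],-1])
    return c["origin"]+d*(z-c["origin"][2])/d[2]
def tow(p,L):
    L=np.atleast_2d(L);c,s=np.cos(p[2]),np.sin(p[2])
    return np.c_[p[0]+c*L[:,0]-s*L[:,1],p[1]+s*L[:,0]+c*L[:,1],L[:,2]]
E
cat > fit.py <<'E'
from h import *
from scipy.optimize import least_squares
T=lambda x,y:((x+.5)/4.5-.5+225,(y+.5)/4.5-.5+165)
S=lambda x,y:((x+.5)/4-.5+265,(y+.5)/4-.5+195)
obs=[("top",T(70,63),(90,200,20)),("top",T(740,96),(90,-150,20)),("top",T(727,412),(-80,-150,20)),("top",T(53,385),(-80,200,20)),
("top",T(448,235),(0,0,84)),("top",T(565,138),(50,-55,84)),
("side",S(587,487),(90,-150,20)),("side",S(272,578),(-80,-150,20)),("side",S(55,145),(-80,200,20)),("side",S(313,237),(0,0,84)),("side",S(446,289),(50,-55,84))]
def r(p):
    return np.concatenate([proj(n,tow(p,np.array(l)/1e3))[0]-uv for n,uv,l in obs])
f=least_squares(r,[.68,0,0],loss="soft_l1");print(f.x);print(r(f.x).reshape(-1,2).round(1))
p=f.x
for n,uv,z in[("top",T(357,291),.135),("side",S(216,130),.135),("top",T(692,188),.116),("side",S(449,325),.116)]:
    w=ray(n,uv,z);c,s=np.cos(p[2]),np.sin(p[2]);d=w[:2]-p[:2];l=np.array([c*d[0]+s*d[1],-s*d[0]+c*d[1]])
    q=l-(.05,-.055) if z<.12 else l
    print(n,z,w.round(4),l.round(4),np.hypot(*q).round(4),np.arctan2(q[1],q[0]).round(3))
def show(): pass
E
python3 fit.py
```

```text
[ 0.57103794 -0.01943426 -0.05481241]
[[-0.  -0.5]
 [ 0.2 -0.3]
 [ 0.5  1.9]
 [-1.3  0.2]
 [-0.2 -0.4]
 [-0.1 -0. ]
 [ 1.3 -0.3]
 [ 0.1  1.1]
 [-0.7 -1.8]
 [-0.3  1.3]
 [ 0.  -0.3]]
top 0.135 [0.537  0.0233 0.135 ] [-0.0363  0.0408] 0.0546 2.298
side 0.135 [0.5377 0.0261 0.135 ] [-0.0358  0.0437] 0.0565 2.257
top 0.116 [ 0.5876 -0.1344  0.116 ] [ 0.0229 -0.1139] 0.0648 -2.002
side 0.116 [ 0.5899 -0.1286  0.116 ] [ 0.0248 -0.108 ] 0.0587 -2.015
```

```bash
cat >> h.py <<'E'
PR=np.array([0.57103794,-0.01943426,-0.05481241])
def w(x,y,z): return tow(PR,[[x/1e3,y/1e3,z/1e3]])[0]
def delta(x,y,z):
    t=robot.get_state()["tool_pos"]; return (w(x,y,z)-t)/.5
E
python3 - <<'E'
from h import *
print(w(-8,-116,189),delta(-8,-116,300),delta(-8,-116,189),w(63.3,-116,189),(w(63.3,-116,189)-w(-8,-116,189))/.5)
R=robot.get_state()["ee_rot"];print(np.degrees(np.arctan2(R[1,1],R[0,1])))
E
```

```text
[ 0.5566949  -0.13482177  0.189     ] [ 0.61556175 -1.52388556 -0.00413565] [ 0.61556175 -1.52388556 -0.22613565] [ 0.62788782 -0.13872794  0.189     ] [ 0.14238584 -0.00781234  0.        ]
68.35196347673339
```

Emit:
{"api": "move_arm", "payload": {"plan": [[0.04,-0.09,0,0,0,0.1],[0.08,-0.18,0,0,0,0.2],[0.12,-0.27,0,0,0,0.3],[0.16,-0.36,0,0,0,0.411],[0.2,-0.45,0,0,0,0.411],[0.24,-0.54,0,0,0,0.411],[0.28,-0.63,0,0,0,0.411],[0.32,-0.72,0,0,0,0.411],[0.36,-0.81,0,0,0,0.411],[0.4,-0.9,0,0,0,0.411],[0.4,-0.9,0,0,0,0.411],[0.4,-0.9,0,0,0,0.411]], "claw": 1}}

```text
time_s: 1.3
tool_pos: [0.4492, 0.1765, 0.3026]
ee_rot: [[-0.998, 0.057, -0.0], [0.057, 0.998, -0.0], [0.0, -0.0, -1.0]]
ft_force: [0.1, 0.4, -1.1]
finger_gap: 0.002
```

Run:
```python
from h import *
s=robot.get_state();print(s["time_s"],s["tool_pos"],s["ee_rot"],s["finger_gap"],s["q"],delta(-8,-116,189))
```

```text
1.3 [0.44921614 0.17646801 0.30262322] [[-9.98350518e-01  5.74127360e-02 -1.44483148e-04]
 [ 5.74127399e-02  9.98350528e-01 -2.36463826e-05]
 [ 1.42887223e-04 -3.19025518e-05 -9.99999989e-01]] 0.002040597484195071 [-0.75402335  0.10534173  0.26622023  2.03759965 -0.0328788   1.00272016
  1.04183889] [ 0.21495752 -0.62257955 -0.22724644]
```

Emit:
{"api": "move_arm", "payload": {"plan": [[0.03,-0.09,0,0,0,0],[0.06,-0.18,0,0,0,0],[0.09,-0.27,0,0,0,0],[0.12,-0.36,0,0,0,0],[0.15,-0.45,0,0,0,0],[0.18,-0.53,0,0,0,0],[0.21,-0.6,0,0,0,0],[0.215,-0.623,0,0,0,0],[0.215,-0.623,-0.08,0,0,0],[0.215,-0.623,-0.15,0,0,0],[0.215,-0.623,-0.2,0,0,0],[0.215,-0.623,-0.227,0,0,0],[0.215,-0.623,-0.227,0,0,0],[0.215,-0.623,-0.227,0,0,0]]}}

```text
time_s: 2.7
tool_pos: [0.557, -0.1336, 0.1899]
ee_rot: [[-0.999, 0.054, 0.001], [0.054, 0.999, 0.0], [-0.001, 0.0, -1.0]]
ft_force: [0.0, -0.1, 0.5]
finger_gap: 0.0005
```

Run:
```python
from h import *
import cv2
s=robot.get_state();print(s["time_s"],s["tool_pos"],s["ft_force"])
for n,(a,b,c,d) in{"top":(160,310,220,420),"side":(150,350,225,425)}.items():
    cv2.imwrite(f"pics/{n}1.png",cv2.resize(vision.camera(n)[a:b,c:d,::-1],None,fx=3,fy=3,interpolation=cv2.INTER_CUBIC))
```

```text
2.7 [ 0.55700235 -0.13361945  0.18992563] [ 0.0265947  -0.13893789  0.54388314]
```

View pics/side1.png

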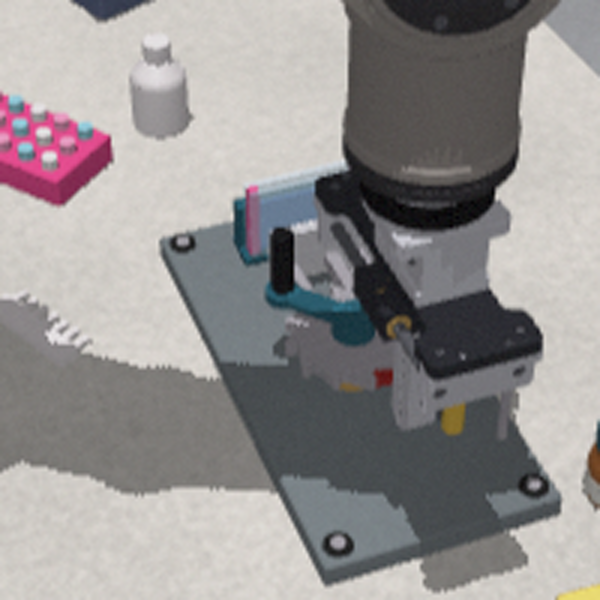

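View pics/top1.png

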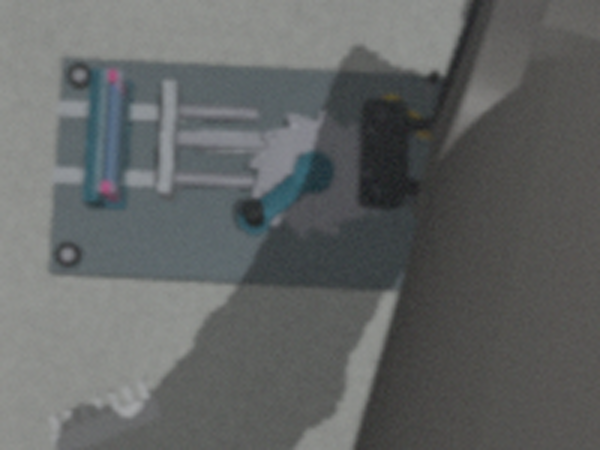

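Emit:
{"api": "move_arm", "payload": {"plan": [[0.012,0,0,0,0,0],[0.02,-0.001,0,0,0,0],[0.028,-0.001,0,0,0,0],[0.036,-0.002,0,0,0,0],[0.044,-0.002,0,0,0,0],[0.052,-0.003,0,0,0,0],[0.06,-0.003,0,0,0,0],[0.068,-0.004,0,0,0,0],[0.076,-0.004,0,0,0,0],[0.084,-0.005,0,0,0,0],[0.092,-0.005,0,0,0,0],[0.1,-0.006,0,0,0,0],[0.108,-0.006,0,0,0,0],[0.116,-0.006,0,0,0,0],[0.124,-0.007,0,0,0,0],[0.13,-0.007,0,0,0,0],[0.13,-0.007,0,0,0,0]]}}

```text
time_s: 4.5
tool_pos: [0.622, -0.1375, 0.1891]
ee_rot: [[-0.999, 0.055, 0.0], [0.055, 0.999, -0.0], [-0.0, -0.0, -1.0]]
ft_force: [0.3, 0.5, -0.1]
finger_gap: 0.0001
```

Emit:
{"api": "move_arm", "payload": {"plan": [[0.004,0,0,0,0,0],[0.008,0,0,0,0,0],[0.011,0,0,0,0,0]]}}

```text
time_s: 4.8
tool_pos: [0.6268, -0.1369, 0.189]
ee_rot: [[-0.999, 0.055, -0.001], [0.055, 0.999, 0.001], [0.001, 0.001, -1.0]]
ft_force: [-5.1, 6.1, 2.1]
finger_gap: 0.0004
```

Run:
```python
from h import *
import cv2
s=robot.get_state();print(s["time_s"],s["tool_pos"],s["ft_force"])
cv2.imwrite(f"pics/side2.png",cv2.resize(vision.camera("side")[150:350,225:425,::-1],None,fx=3,fy=3,interpolation=cv2.INTER_CUBIC))
```

```text
4.8 [ 0.62682211 -0.13689551  0.1890128 ] [-5.06036821  6.06562323  2.05958637]
```

View pics/side2.png

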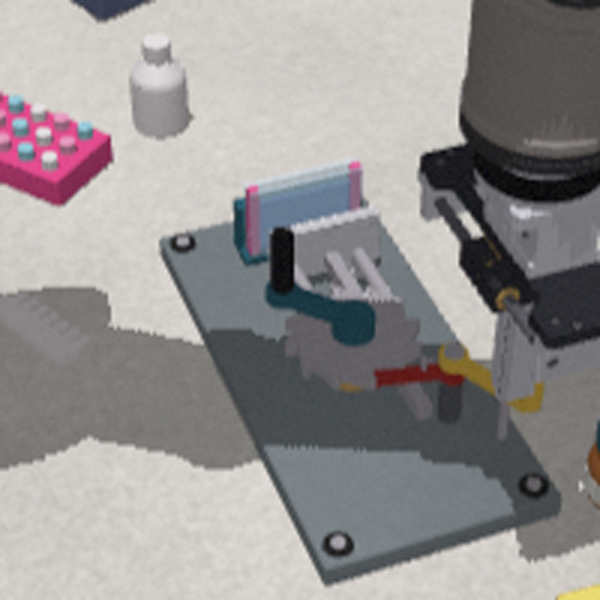

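Emit:
{"api": "move_arm", "payload": {"plan": [[0,0,0,0,0,0],[0,0,0,0,0,0]]}}

```text
time_s: 5.05
tool_pos: [0.6269, -0.137, 0.1891]
ee_rot: [[-0.999, 0.055, -0.001], [0.055, 0.999, 0.001], [0.001, 0.001, -1.0]]
ft_force: [-4.1, 4.2, -0.0]
finger_gap: 0.0007
```

Run:
```python
from h import *
import cv2
s=robot.get_state();print(s["time_s"],s["tool_pos"],s["ft_force"],s["ft_torque"])
for n,(a,b,c,d) in{"top":(160,310,300,450),"side":(230,330,345,445)}.items():
    cv2.imwrite(f"pics/{n}3.png",cv2.resize(vision.camera(n)[a:b,c:d,::-1],None,fx=4,fy=4,interpolation=cv2.INTER_CUBIC))
```

```text
5.05 [ 0.62690371 -0.13697993  0.18906979] [-4.13487837  4.23793091 -0.03753045] [1.00505335 0.89220319 0.01586638]
```

View pics/side3.png

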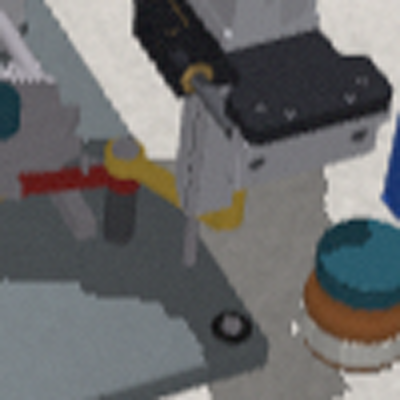

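View pics/top3.png

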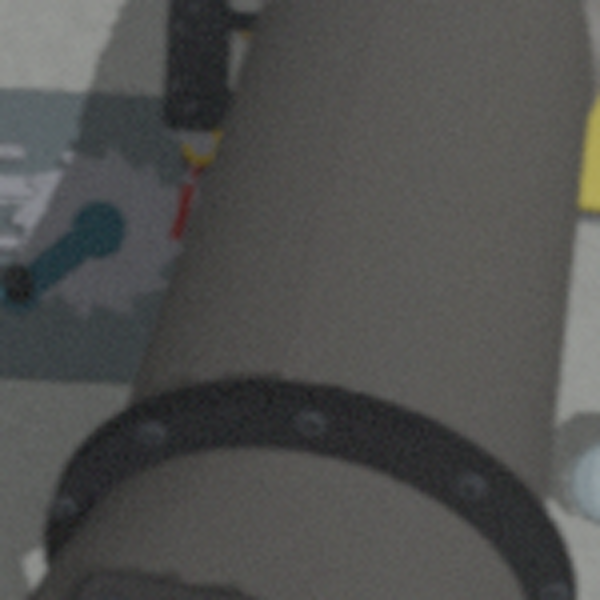

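Run:
```python
from h import *
T=lambda x,y:((x+.5)/4.5-.5+225,(y+.5)/4.5-.5+165)
S=lambda x,y:((x+.5)/4-.5+265,(y+.5)/4-.5+195)
for z in(.06,.07,.08,.09,.1,.11):print(z,ray("top",T(628,92),z),ray("side",S(518,315),z))
print(w(78.3,-113.5,100),w(50,-55,80))
for a in (0.7,.75,.8,.85,.9):
  P=w(50+65*np.sin(a-.45),-55-65*np.cos(a-.45),116);B=P.copy();B[2]=.076
  print(a,P,((proj("side",[P,B])-(345,230))*4).round(),)
```

```text
0.06 [ 0.6457935  -0.11099796  0.06      ] [ 0.65515357 -0.08809225  0.06      ]
0.07 [ 0.64364989 -0.10990075  0.07      ] [ 0.64939645 -0.09663062  0.07      ]
0.08 [ 0.64150629 -0.10880354  0.08      ] [ 0.64363932 -0.10516899  0.08      ]
0.09 [ 0.63936269 -0.10770633  0.09      ] [ 0.63788219 -0.11370735  0.09      ]
0.1 [ 0.63721909 -0.10660913  0.1       ] [ 0.63212507 -0.12224572  0.1       ]
0.11 [ 0.63507548 -0.10551192  0.11      ] [ 0.62636794 -0.13078408  0.11      ]
[ 0.64300225 -0.13705347  0.1       ] [ 0.61794968 -0.07709091  0.08      ]
0.7 [ 0.63055646 -0.14085664  0.116     ] [[216. 176.]
 [208. 234.]]
0.75 [ 0.63372767 -0.14014688  0.116     ] [[221. 173.]
 [213. 231.]]
0.8 [ 0.63685943 -0.1392795   0.116     ] [[226. 170.]
 [218. 228.]]
0.85 [ 0.63994393 -0.13825669  0.116     ] [[230. 166.]
 [223. 225.]]
0.9 [ 0.64297346 -0.13708099  0.116     ] [[235. 163.]
 [227. 222.]]
```

Emit:
{"api": "move_arm", "payload": {"plan": [[0.002,0,0,0,0,0],[0.004,0,0,0,0,0],[0.004,0,0,0,0,0]]}}

```text
time_s: 5.45
tool_pos: [0.6286, -0.1367, 0.1889]
ee_rot: [[-0.999, 0.054, -0.002], [0.054, 0.999, 0.001], [0.002, 0.001, -1.0]]
ft_force: [-6.0, 6.1, 1.8]
finger_gap: 0.0004
```

Emit:
{"api": "move_arm", "payload": {"plan": [[-0.03,0,0,0,0,0],[-0.06,0,0.04,0,0,0],[-0.08,0.03,0.12,0,0,0],[-0.12,0.12,0.16,0,0,0],[-0.16,0.21,0.16,0,0,0],[-0.18,0.28,0.16,0,0,0],[-0.18,0.31,0.16,0,0,0],[-0.18,0.31,0.16,0,0,0],[-0.18,0.31,0.16,0,0,0]], "claw": 0}}

```text
time_s: 6.35
tool_pos: [0.5396, 0.0165, 0.2694]
ee_rot: [[-0.998, 0.055, 0.001], [0.055, 0.998, -0.0], [-0.001, -0.0, -1.0]]
ft_force: [0.1, -1.1, -0.0]
finger_gap: 0.0688
```

Run:
```python
from h import *
import cv2
s=robot.get_state();print(s["time_s"],s["tool_pos"],s["ft_force"],s["finger_gap"],s["q"],w(-35.8,41.8,190),delta(-35.8,41.8,190))
for n,(a,b,c,d) in{"top":(160,310,220,420),"side":(150,350,225,425)}.items():
    cv2.imwrite(f"pics/{n}4.png",cv2.resize(vision.camera(n)[a:b,c:d,::-1],None,fx=3,fy=3,interpolation=cv2.INTER_CUBIC))
```

```text
6.35 [0.53960392 0.0164883  0.26939922] [ 0.08160376 -1.05994425 -0.02858998] 0.06879771122540139 [-0.53405241  0.25474207  0.4537804   1.96577624 -0.13560114  0.94939782
  1.50144363] [0.53758172 0.02426427 0.19      ] [-0.00404441  0.01555193 -0.15879844]
```

View pics/side4.png

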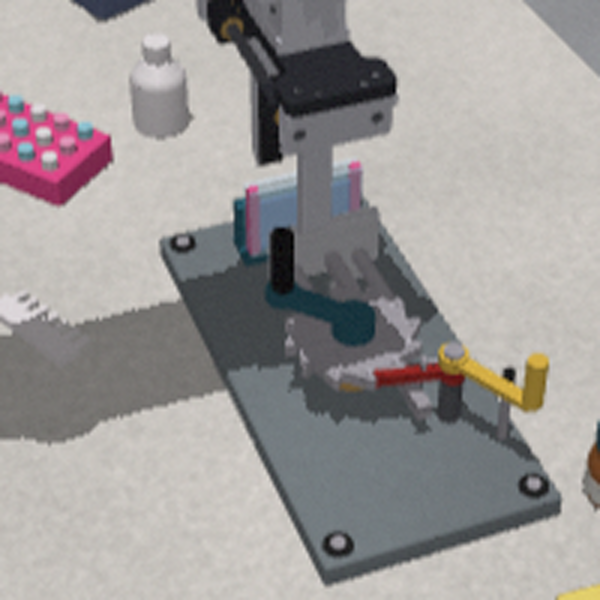

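View pics/top4.png

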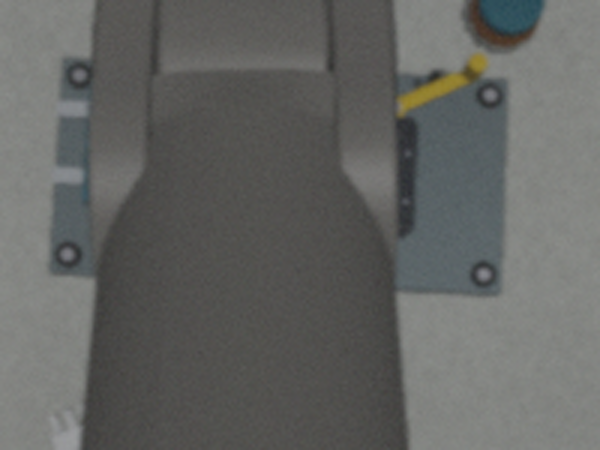

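Emit:
{"api": "move_arm", "payload": {"plan": [[-0.004,0.0155,0,0,0,0],[-0.004,0.0155,-0.06,0,0,0],[-0.004,0.0155,-0.12,0,0,0],[-0.004,0.0155,-0.159,0,0,0],[-0.004,0.0155,-0.159,0,0,0],[-0.004,0.0155,-0.159,0,0,0]], "claw": 0}}

```text
time_s: 7.05
tool_pos: [0.5372, 0.0247, 0.19]
ee_rot: [[-0.998, 0.056, -0.0], [0.056, 0.998, -0.0], [0.0, -0.0, -1.0]]
ft_force: [0.6, 0.2, -0.1]
finger_gap: 0.094
```

Run:
```python
from h import *
import cv2
s=robot.get_state();print(s["time_s"],s["tool_pos"],s["ft_force"],s["finger_gap"])
cv2.imwrite(f"pics/side5.png",cv2.resize(vision.camera("side")[170:320,245:445,::-1],None,fx=4,fy=4,interpolation=cv2.INTER_CUBIC))
T=lambda x,y:((x+.5)/3-.5+220,(y+.5)/3-.5+160)
r=ray("top",T(478,63),.116)-w(50,-55,116);print(r,np.hypot(*r[:2]),np.arctan2(r[1],r[0])+np.pi/2-PR[2]+.45)
```

```text
7.05 [0.53719099 0.02473518 0.18999675] [ 0.55507086  0.21688587 -0.12716529] 0.0940446337952648
[ 2.52800687e-02 -5.95980346e-02 -1.38777878e-17] 0.06473799191249159 0.9059850970542014
```

View pics/side5.png

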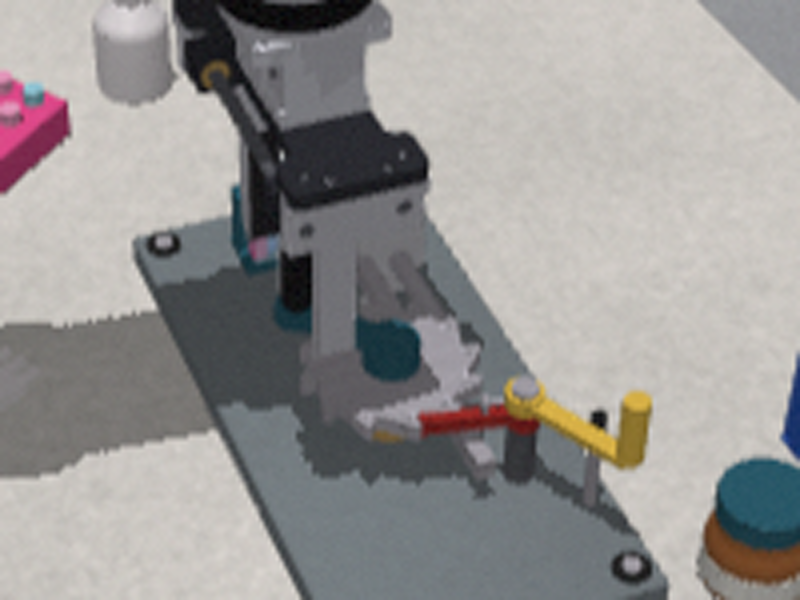

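Emit:
{"api": "move_arm", "payload": {"plan": [[0,0,0,0,0,0],[0,0,0,0,0,0],[0,0,0,0,0,0],[0,0,0,0,0,0],[0,0,0,0,0,0],[0,0,0,0,0,0],[0,0,0,0,0,0],[0,0,0,0,0,0],[0,0,0,0,0,0],[0,0,0,0,0,0]], "claw": 1}}

```text
time_s: 8.1
tool_pos: [0.537, 0.0251, 0.1897]
ee_rot: [[-0.998, 0.055, -0.0], [0.055, 0.998, -0.0], [0.0, -0.0, -1.0]]
ft_force: [0.4, -6.0, -0.3]
finger_gap: 0.0176
```

```bash
cat > arc.py <<'E'
from h import *
import sys
s=robot.get_state();t=s["tool_pos"];d=t[:2]-PR[:2];R=np.hypot(*d);a0=np.arctan2(d[1],d[0])
print("R",R,"ang",a0-PR[2],"t",s["time_s"])
F=s["ft_force"];tg=np.array([-np.sin(a0),np.cos(a0)]);print("F tang(acw+) %.2f rad %.2f"%(F[:2]@tg,F[:2]@d/R))
for k in map(float,sys.argv[1:]):
    p=PR[:2]+.055*np.array([np.cos(a0+k),np.sin(a0+k)])
    print(k,((p-PR[:2]-d*.055/R)/.5).round(4))
E
python3 arc.py -.03 -.06 -.09 -.12 -.15 -.18
```

```text
R 0.056019530474640436 ang 2.278646097606322 t 8.1
F tang(acw+) 3.31 rad -5.01
-0.03 [0.0027 0.002 ]
-0.06 [0.0054 0.0039]
-0.09 [0.0081 0.0057]
-0.12 [0.0109 0.0074]
-0.15 [0.0138 0.009 ]
-0.18 [0.0167 0.0106]
```

Emit:
{"api": "move_arm", "payload": {"plan": [[0.0033,0.0012,0,0,0,0],[0.006,0.0031,0,0,0,0],[0.0087,0.0049,0,0,0,0],[0.0115,0.0066,0,0,0,0],[0.0144,0.0082,0,0,0,0],[0.0144,0.0082,0,0,0,0]]}}

```text
time_s: 8.7
tool_pos: [0.5438, 0.0288, 0.1896]
ee_rot: [[-0.998, 0.055, -0.001], [0.055, 0.998, -0.001], [0.001, -0.001, -1.0]]
ft_force: [-4.2, -2.6, 6.0]
finger_gap: 0.0155
```

```bash
python3 arc.py
python3 - <<'E'
from h import *
import cv2
cv2.imwrite(f"pics/side6.png",cv2.resize(vision.camera("side")[220:320,325:425,::-1],None,fx=5,fy=5,interpolation=cv2.INTER_CUBIC))
E
```

```text
R 0.055380228390333824 ang 2.1403809903454794 t 8.7
F tang(acw+) 4.89 rad -0.21
```

View pics/side6.png

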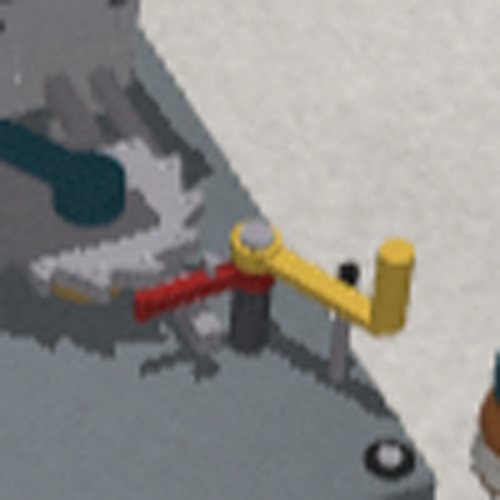

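```bash
python3 - <<'E'
from h import *
T=lambda x,y:((x+.5)/4.5-.5+225,(y+.5)/4.5-.5+165)
def loc(p):
    c,s=np.cos(PR[2]),np.sin(PR[2]);d=p[:2]-PR[:2];return [c*d[0]+s*d[1],-s*d[0]+c*d[1]]
print(loc(ray("top",T(218,180),.076)),loc(ray("top",T(242,180),.076)),loc(ray("top",T(168,200),.08)),loc(ray("top",T(158,180),.088)))
E
python3 arc.py .04 .08 .12 .16 .2 .24 .28 .32 .36 .4 .44 .48 .52 .56 .6
```

```text
[np.float64(0.02178571504573314), np.float64(0.11357254219687946)] [np.float64(0.02239478611832925), np.float64(0.10181167784765782)] [np.float64(0.00998758033615902), np.float64(0.13695150930585523)] [np.float64(0.018286236065343492), np.float64(0.1414261842185659)]
R 0.05535629815278605 ang 2.1412310707435593 t 8.75
F tang(acw+) 4.72 rad -0.75
0.04 [-0.0038 -0.0022]
0.08 [-0.0075 -0.0046]
0.12 [-0.0111 -0.0072]
0.16 [-0.0146 -0.0099]
0.2 [-0.0179 -0.0127]
0.24 [-0.0212 -0.0156]
0.28 [-0.0243 -0.0187]
0.32 [-0.0274 -0.0219]
0.36 [-0.0302 -0.0252]
0.4 [-0.033  -0.0287]
0.44 [-0.0356 -0.0322]
0.48 [-0.0381 -0.0359]
0.52 [-0.0404 -0.0396]
0.56 [-0.0425 -0.0434]
0.6 [-0.0446 -0.0473]
```

Emit:
{"api": "move_arm", "payload": {"plan": [[-0.0018,-0.0011,0,0,0,0],[-0.005,-0.003,0,0,0,0],[-0.0082,-0.005,0,0,0,0],[-0.0118,-0.0077,0,0,0,0],[-0.0146,-0.0099,0,0,0,0],[-0.0179,-0.0127,0,0,0,0],[-0.0212,-0.0156,0,0,0,0],[-0.0243,-0.0187,0,0,0,0],[-0.0274,-0.0219,0,0,0,0],[-0.0302,-0.0252,0,0,0,0],[-0.033,-0.0287,0,0,0,0],[-0.0356,-0.0322,0,0,0,0],[-0.0381,-0.0359,0,0,0,0],[-0.0404,-0.0396,0,0,0,0],[-0.0425,-0.0434,0,0,0,0],[-0.0436,-0.0454,0,0,0,0],[-0.0446,-0.0473,0,0,0,0],[-0.0446,-0.0473,0,0,0,0]]}}

```text
time_s: 10.55
tool_pos: [0.5216, 0.0052, 0.1896]
ee_rot: [[-0.998, 0.055, -0.0], [0.055, 0.998, -0.0], [0.0, -0.0, -1.0]]
ft_force: [-4.9, -4.3, 4.4]
finger_gap: 0.0154
```

```bash
python3 arc.py .04 .08 .12 .16 .2 .24 .28 .32 .36 .4;  python3 - <<'E'
from h import *
import cv2
print(robot.get_state()["ft_force"])
cv2.imwrite(f"pics/side7.png",cv2.resize(vision.camera("side")[170:320,245:445,::-1],None,fx=4,fy=4,interpolation=cv2.INTER_CUBIC))
E
```

```text
R 0.055260340096714954 ang 2.733357074772588 t 10.55
F tang(acw+) 6.00 rad 2.47
0.04 [-0.0019 -0.004 ]
0.08 [-0.0036 -0.008 ]
0.12 [-0.0052 -0.0121]
0.16 [-0.0066 -0.0163]
0.2 [-0.0078 -0.0205]
0.24 [-0.0089 -0.0248]
0.28 [-0.0097 -0.0291]
0.32 [-0.0105 -0.0335]
0.36 [-0.011  -0.0378]
0.4 [-0.0114 -0.0422]
[-4.89365626 -4.26242719  4.36955574]
```

View pics/side7.png

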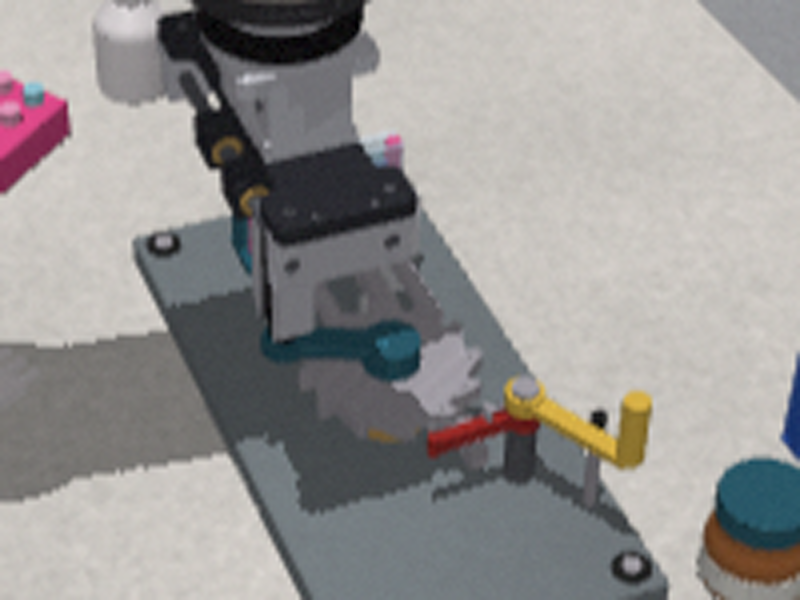

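Emit:
{"api": "move_arm", "payload": {"plan": [[-0.001,-0.002,0,0,0,0],[-0.0027,-0.006,0,0,0,0],[-0.0044,-0.01,0,0,0,0],[-0.0059,-0.0142,0,0,0,0],[-0.0072,-0.0184,0,0,0,0],[-0.0084,-0.0227,0,0,0,0],[-0.0093,-0.027,0,0,0,0],[-0.0101,-0.0313,0,0,0,0],[-0.0108,-0.0356,0,0,0,0],[-0.0112,-0.0395,0,0,0,0],[-0.0114,-0.0422,0,0,0,0],[-0.0114,-0.0422,0,0,0,0]]}}

```text
time_s: 11.8
tool_pos: [0.516, -0.0162, 0.1896]
ee_rot: [[-0.998, 0.056, -0.0], [0.056, 0.998, -0.0], [0.0, -0.0, -1.0]]
ft_force: [-5.0, -5.0, 3.7]
finger_gap: 0.0153
```

```bash
python3 arc.py .03 .06 .09 .12 .15 .18 .21 .24
```

```text
R 0.055169455747482304 ang 3.137413710286124 t 11.8
F tang(acw+) 5.29 rad 4.66
0.03 [-0.0001 -0.0033]
0.06 [-0.0002 -0.0066]
0.09 [-0.0001 -0.0099]
0.12 [ 0.     -0.0132]
0.15 [ 0.0003 -0.0165]
0.18 [ 0.0006 -0.0198]
0.21 [ 0.0011 -0.023 ]
0.24 [ 0.0016 -0.0263]
```

Emit:
{"api": "move_arm", "payload": {"plan": [[-0.0006,-0.0033,0,0,0,0],[-0.001,-0.0066,0,0,0,0],[-0.001,-0.0099,0,0,0,0],[-0.001,-0.0132,0,0,0,0],[-0.001,-0.0132,0,0,0,0]]}}

```text
time_s: 12.3
tool_pos: [0.5158, -0.0226, 0.1897]
ee_rot: [[-0.998, 0.055, 0.0], [0.055, 0.998, -0.0], [-0.0, -0.0, -1.0]]
ft_force: [-2.3, -5.3, -0.4]
finger_gap: 0.0153
```

```bash
python3 arc.py .02 .04 .06 .08 .10 .12 .14 .16 .18;  python3 - <<'E'
from h import *
import cv2
cv2.imwrite(f"pics/side8.png",cv2.resize(vision.camera("side")[170:320,245:445,::-1],None,fx=4,fy=4,interpolation=cv2.INTER_CUBIC))
E
```

```text
R 0.055337091769233265 ang -3.0290200997513312 t 12.3
F tang(acw+) 5.12 rad 2.58
0.02 [ 0.0001 -0.0022]
0.04 [ 0.0003 -0.0044]
0.06 [ 0.0006 -0.0066]
0.08 [ 0.0009 -0.0088]
0.1 [ 0.0012 -0.0109]
0.12 [ 0.0015 -0.0131]
0.14 [ 0.002  -0.0153]
0.16 [ 0.0024 -0.0174]
0.18 [ 0.0029 -0.0196]
```

View pics/side8.png

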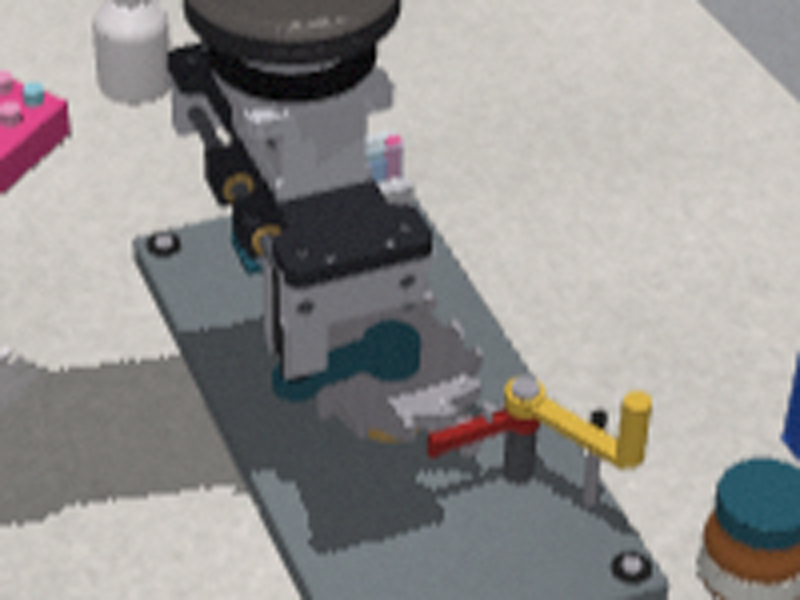

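Emit:
{"api": "move_arm", "payload": {"plan": [[0,-0.0022,0,0,0,0],[0.0001,-0.0044,0,0,0,0],[0.0003,-0.0066,0,0,0,0],[0.0003,-0.0066,0,0,0,0]]}}

```text
time_s: 12.75
tool_pos: [0.516, -0.0257, 0.1897]
ee_rot: [[-0.998, 0.055, 0.0], [0.055, 0.998, -0.0], [-0.0, -0.0, -1.0]]
ft_force: [0.9, -4.2, -2.1]
finger_gap: 0.0154
```

```bash
python3 arc.py .02 .04 .06
```

```text
R 0.05542480356823734 ang -2.9728529871452953 t 12.75
F tang(acw+) 4.33 rad -0.44
0.02 [ 0.0003 -0.0022]
0.04 [ 0.0006 -0.0044]
0.06 [ 0.0009 -0.0065]
```

Emit:
{"api": "move_arm", "payload": {"plan": [[0.0004,-0.0022,0,0,0,0],[0.0007,-0.0043,0,0,0,0],[0.001,-0.0065,0,0,0,0],[0.001,-0.0065,0,0,0,0]]}}

```text
time_s: 13.15
tool_pos: [0.5165, -0.0289, 0.1897]
ee_rot: [[-0.998, 0.055, 0.0], [0.055, 0.998, -0.0], [-0.0, -0.0, -1.0]]
ft_force: [1.6, -5.2, -3.4]
finger_gap: 0.0151
```

```bash
python3 arc.py .02 .04 .06
```

```text
R 0.05538928405253676 ang -2.9148512204905903 t 13.15
F tang(acw+) 5.40 rad -0.68
0.02 [ 0.0004 -0.0022]
0.04 [ 0.0008 -0.0043]
0.06 [ 0.0013 -0.0065]
```

Emit:
{"api": "move_arm", "payload": {"plan": [[0.0004,-0.0022,0,0,0,0],[0.0008,-0.0043,0,0,0,0],[0.0013,-0.0065,0,0,0,0],[0.0013,-0.0065,0,0,0,0]]}}

```text
time_s: 13.55
tool_pos: [0.5171, -0.0321, 0.1897]
ee_rot: [[-0.998, 0.055, 0.0], [0.055, 0.998, -0.0], [-0.0, -0.0, -1.0]]
ft_force: [2.0, -5.3, -2.3]
finger_gap: 0.0158
```

```bash
python3 arc.py .02 .04 .06
```

```text
R 0.05538071220374767 ang -2.8558630080593175 t 13.55
F tang(acw+) 5.59 rad -0.74
0.02 [ 0.0005 -0.0021]
0.04 [ 0.0011 -0.0043]
0.06 [ 0.0017 -0.0064]
```

Emit:
{"api": "move_arm", "payload": {"plan": [[0.0005,-0.0021,0,0,0,0],[0.001,-0.0043,0,0,0,0],[0.0016,-0.0064,0,0,0,0],[0.0016,-0.0064,0,0,0,0]]}}

```text
time_s: 13.95
tool_pos: [0.5179, -0.0353, 0.1897]
ee_rot: [[-0.998, 0.055, 0.0], [0.055, 0.998, -0.0], [-0.0, -0.0, -1.0]]
ft_force: [3.5, -5.1, -3.1]
finger_gap: 0.0154
```

```bash
python3 arc.py .02 .04 .06
```

```text
R 0.055407332800580106 ang -2.796511069553755 t 13.95
F tang(acw+) 5.92 rad -1.84
0.02 [ 0.0007 -0.0021]
0.04 [ 0.0013 -0.0042]
0.06 [ 0.0021 -0.0063]
```

Emit:
{"api": "move_arm", "payload": {"plan": [[0.0007,-0.0021,0,0,0,0],[0.0014,-0.0042,0,0,0,0],[0.0022,-0.0063,0,0,0,0],[0.0022,-0.0063,0,0,0,0]]}}

```text
time_s: 14.35
tool_pos: [0.519, -0.0385, 0.1897]
ee_rot: [[-0.998, 0.055, 0.0], [0.055, 0.998, -0.0], [-0.0, -0.0, -1.0]]
ft_force: [3.2, -3.7, -4.1]
finger_gap: 0.0155
```

```bash
python3 arc.py .02 .04 .06
```

```text
R 0.055363150261447974 ang -2.735876178873987 t 14.35
F tang(acw+) 4.56 rad -1.70
0.02 [ 0.0008 -0.0021]
0.04 [ 0.0016 -0.0041]
0.06 [ 0.0025 -0.0061]
```

Emit:
{"api": "move_arm", "payload": {"plan": [[0.0008,-0.002,0,0,0,0],[0.0016,-0.0041,0,0,0,0],[0.0025,-0.0061,0,0,0,0],[0.0025,-0.0061,0,0,0,0]]}}

```text
time_s: 14.75
tool_pos: [0.5203, -0.0415, 0.1897]
ee_rot: [[-0.998, 0.055, 0.0], [0.055, 0.998, -0.0], [-0.0, -0.0, -1.0]]
ft_force: [3.2, -3.4, -3.4]
finger_gap: 0.0156
```

```bash
python3 arc.py .02 .04 .06
```

```text
R 0.055370331571416576 ang -2.676454372463715 t 14.75
F tang(acw+) 4.37 rad -1.57
0.02 [ 0.0009 -0.002 ]
0.04 [ 0.0018 -0.004 ]
0.06 [ 0.0028 -0.006 ]
```

Emit:
{"api": "move_arm", "payload": {"plan": [[0.0009,-0.002,0,0,0,0],[0.0018,-0.004,0,0,0,0],[0.0018,-0.004,0,0,0,0]]}}

```text
time_s: 15.05
tool_pos: [0.5212, -0.0435, 0.1897]
ee_rot: [[-0.998, 0.055, 0.0], [0.055, 0.998, -0.0], [-0.0, -0.0, -1.0]]
ft_force: [3.2, -4.1, -3.2]
finger_gap: 0.0151
```

```bash
python3 arc.py .02 .04 .06;  python3 - <<'E'
from h import *
import cv2
for n,(a,b,c,d) in{"top":(160,310,220,420),"side":(170,320,245,445)}.items():
    cv2.imwrite(f"pics/{n}9.png",cv2.resize(vision.camera(n)[a:b,c:d,::-1],None,fx=4,fy=4,interpolation=cv2.INTER_CUBIC))
E
python3 arc.py
```

```text
R 0.055330285291850224 ang -2.637147605393132 t 15.05
F tang(acw+) 5.08 rad -1.06
0.02 [ 0.001 -0.002]
0.04 [ 0.002  -0.0039]
0.06 [ 0.003  -0.0059]
R 0.05535211828859159 ang -2.6374439245745953 t 15.15
F tang(acw+) 4.95 rad -1.64
```

View pics/top9.png

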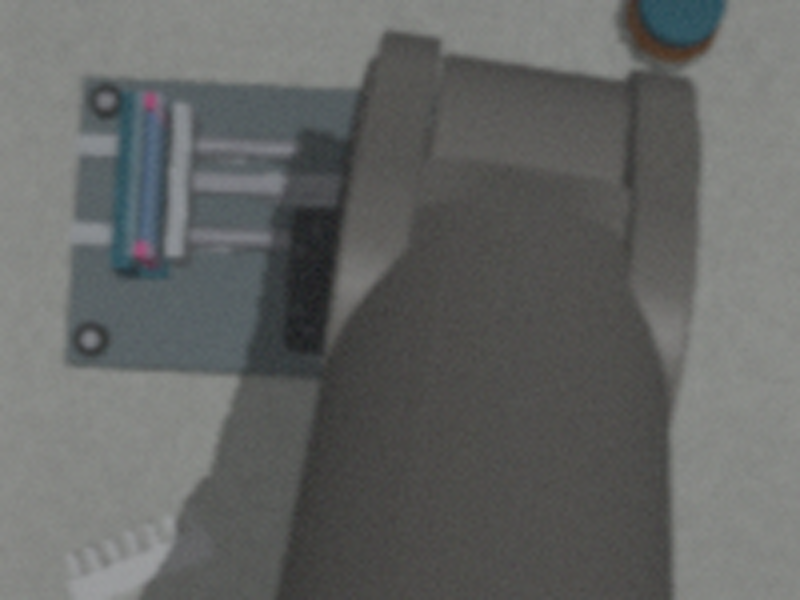

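View pics/side9.png

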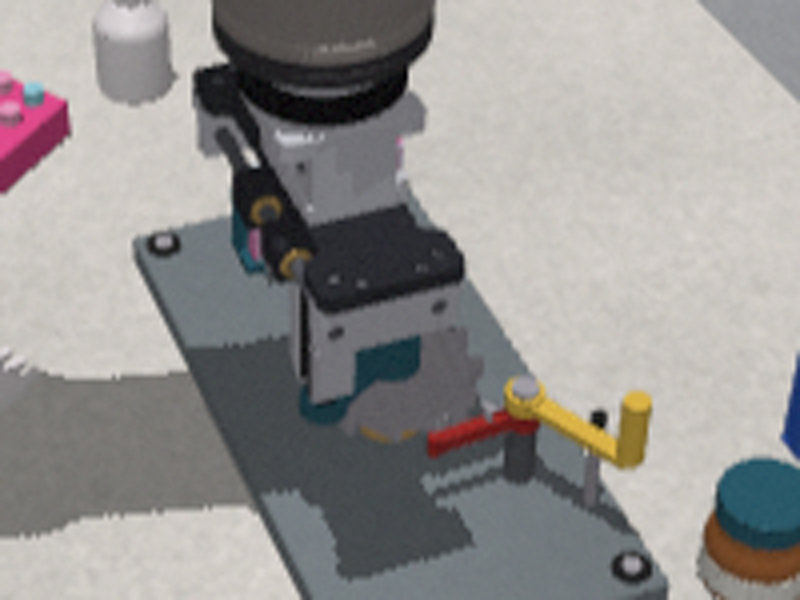

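Emit:
{"api": "move_arm", "payload": {"plan": [[0.001,-0.002,0,0,0,0],[0.002,-0.0039,0,0,0,0],[0.002,-0.0039,0,0,0,0],[0.002,-0.0039,0,0,0,0]]}}

```text
time_s: 15.55
tool_pos: [0.5222, -0.0454, 0.1897]
ee_rot: [[-0.998, 0.055, 0.0], [0.055, 0.998, -0.0], [-0.0, -0.0, -1.0]]
ft_force: [3.1, -3.5, -3.3]
finger_gap: 0.0157
```

```bash
python3 arc.py .02 .04 .06
```

```text
R 0.0553446552976106 ang -2.597974970194584 t 15.55
F tang(acw+) 4.52 rad -1.09
0.02 [ 0.0011 -0.0019]
0.04 [ 0.0021 -0.0038]
0.06 [ 0.0033 -0.0057]
```

Emit:
{"api": "move_arm", "payload": {"plan": [[0.001,-0.0019,0,0,0,0],[0.0021,-0.0038,0,0,0,0],[0.0021,-0.0038,0,0,0,0],[0.0021,-0.0038,0,0,0,0]]}}

```text
time_s: 15.95
tool_pos: [0.5232, -0.0473, 0.1897]
ee_rot: [[-0.998, 0.055, 0.0], [0.055, 0.998, -0.0], [-0.0, -0.0, -1.0]]
ft_force: [4.5, -3.1, -3.7]
finger_gap: 0.0158
```

```bash
python3 arc.py .02 .04 .06
```

```text
R 0.055352913697761054 ang -2.5589560953323978 t 15.95
F tang(acw+) 4.90 rad -2.32
0.02 [ 0.0011 -0.0019]
0.04 [ 0.0023 -0.0038]
0.06 [ 0.0035 -0.0056]
```

Emit:
{"api": "move_arm", "payload": {"plan": [[0.0011,-0.0019,0,0,0,0],[0.0023,-0.0038,0,0,0,0],[0.0023,-0.0038,0,0,0,0],[0.0023,-0.0038,0,0,0,0]]}}

```text
time_s: 16.35
tool_pos: [0.5244, -0.0492, 0.1897]
ee_rot: [[-0.998, 0.055, 0.0], [0.055, 0.998, -0.0], [-0.0, -0.0, -1.0]]
ft_force: [4.8, -3.6, -3.4]
finger_gap: 0.0154
```

```bash
python3 arc.py .02 .04 .06
```

```text
R 0.05532884873497702 ang -2.518177971622427 t 16.35
F tang(acw+) 5.59 rad -2.13
0.02 [ 0.0012 -0.0018]
0.04 [ 0.0024 -0.0037]
0.06 [ 0.0037 -0.0055]
```

Emit:
{"api": "move_arm", "payload": {"plan": [[0.0012,-0.0018,0,0,0,0],[0.0024,-0.0037,0,0,0,0],[0.0024,-0.0037,0,0,0,0],[0.0024,-0.0037,0,0,0,0]]}}

```text
time_s: 16.75
tool_pos: [0.5256, -0.0511, 0.1897]
ee_rot: [[-0.998, 0.055, 0.0], [0.055, 0.998, -0.0], [-0.0, -0.0, -1.0]]
ft_force: [5.1, -1.9, -3.8]
finger_gap: 0.0154
```

```bash
python3 arc.py .02 .04 .06
```

```text
R 0.055323735523510546 ang -2.4782996456424593 t 16.75
F tang(acw+) 4.47 rad -3.09
0.02 [ 0.0013 -0.0018]
0.04 [ 0.0026 -0.0036]
0.06 [ 0.0039 -0.0053]
```

Emit:
{"api": "move_arm", "payload": {"plan": [[0.0016,-0.0016,0,0,0,0],[0.0031,-0.0033,0,0,0,0],[0.0031,-0.0033,0,0,0,0],[0.0031,-0.0033,0,0,0,0]]}}

```text
time_s: 17.15
tool_pos: [0.527, -0.0526, 0.1897]
ee_rot: [[-0.998, 0.055, -0.0], [0.055, 0.998, -0.0], [0.0, -0.0, -1.0]]
ft_force: [2.0, -0.1, -0.5]
finger_gap: 0.0155
```

```bash
python3 arc.py .02 .04 .06
```

```text
R 0.0551944503546191 ang -2.4412352852153942 t 17.15
F tang(acw+) 1.29 rad -1.52
0.02 [ 0.0013 -0.0017]
0.04 [ 0.0027 -0.0035]
0.06 [ 0.0041 -0.0051]
```

Emit:
{"api": "move_arm", "payload": {"plan": [[0,0,0,0,0,0],[0,0,0,0,0,0]]}}

```text
time_s: 17.35
tool_pos: [0.5269, -0.0526, 0.1897]
ee_rot: [[-0.998, 0.055, -0.0], [0.055, 0.998, -0.0], [0.0, -0.0, -1.0]]
ft_force: [1.7, -2.0, -1.0]
finger_gap: 0.0157
```

```bash
python3 arc.py .01 .02 .03;python3 - <<'E'
from h import *
import cv2
cv2.imwrite("pics/top10.png",cv2.resize(vision.camera("top")[165:240,225:325,::-1],None,fx=7,fy=7,interpolation=cv2.INTER_CUBIC))
E
python3 arc.py
```

```text
R 0.05518814606671913 ang -2.442023521257391 t 17.35
F tang(acw+) 2.60 rad -0.19
0.01 [ 0.0007 -0.0009]
0.02 [ 0.0013 -0.0017]
0.03 [ 0.002  -0.0026]
R 0.05520705417588464 ang -2.4419428063540622 t 17.4
F tang(acw+) 2.99 rad -0.35
```

View pics/top10.png

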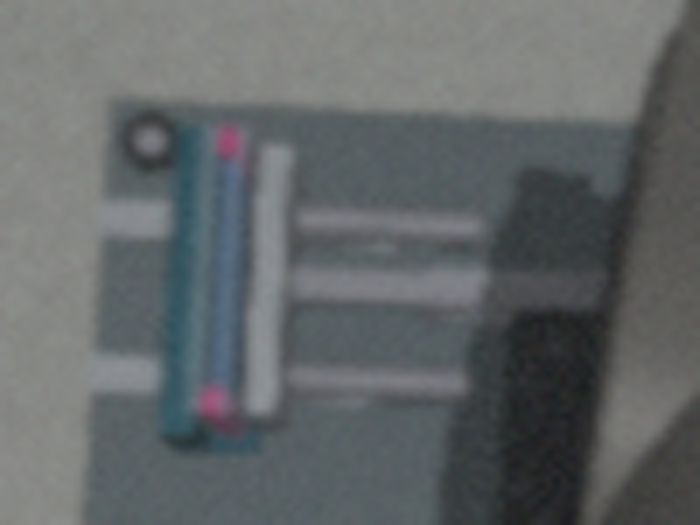

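Emit:
{"api": "move_arm", "payload": {"plan": [[0.0007,-0.0009,0,0,0,0],[0.0013,-0.0017,0,0,0,0],[0.0013,-0.0017,0,0,0,0],[0.0013,-0.0017,0,0,0,0]]}}

```text
time_s: 17.8
tool_pos: [0.5276, -0.0534, 0.1896]
ee_rot: [[-0.998, 0.055, -0.0], [0.055, 0.998, 0.0], [0.0, 0.0, -1.0]]
ft_force: [-0.3, -0.6, 0.7]
finger_gap: 0.0157
```

```bash
python3 arc.py .01 .02; python3 -c "
from h import *
vision.camera('top')"; python3 arc.py; python3 -c "
from h import *
vision.camera('top')"; python3 arc.py
```

```text
R 0.055150701001686536 ang -2.423426262361606 t 17.8
F tang(acw+) 0.30 rad 0.56
0.01 [ 0.0007 -0.0009]
0.02 [ 0.0014 -0.0017]
R 0.055156749050049074 ang -2.4234601880305497 t 17.85
F tang(acw+) 0.30 rad 0.73
R 0.05517661779994706 ang -2.4227989316136345 t 17.9
F tang(acw+) -0.73 rad -0.01
```

Emit:
{"api": "move_arm", "payload": {"plan": [[0,0,0,0,0,0],[0,0,0,0,0,0]]}}

```text
time_s: 18.1
tool_pos: [0.5276, -0.0534, 0.1896]
ee_rot: [[-0.998, 0.055, -0.0], [0.055, 0.998, -0.0], [0.0, -0.0, -1.0]]
ft_force: [-0.3, -1.2, 0.7]
finger_gap: 0.0154
```

```bash
for i in 1 2 3 4 5 6; do python3 -c "
from h import *
vision.camera('top')"; python3 arc.py|tail -1;done
```

```text
F tang(acw+) 0.23 rad -0.70
F tang(acw+) -0.32 rad 0.91
F tang(acw+) 0.29 rad 0.57
F tang(acw+) 1.12 rad 0.58
F tang(acw+) 0.82 rad 1.74
F tang(acw+) 0.39 rad 0.15
```

Emit:
{"api": "move_arm", "payload": {"plan": [[0.0003,-0.0004,0,0,0,0],[0.0003,-0.0004,0,0,0,0],[0.0003,-0.0004,0,0,0,0]]}}

```text
time_s: 18.7
tool_pos: [0.5278, -0.0537, 0.1897]
ee_rot: [[-0.998, 0.055, -0.0], [0.055, 0.998, -0.0], [0.0, -0.0, -1.0]]
ft_force: [-1.1, -0.9, 0.7]
finger_gap: 0.0155
```

```bash
for i in 1 2 3 4; do python3 -c "
from h import *
vision.camera('top')"; python3 arc.py|tail -1;done
```

```text
F tang(acw+) 0.38 rad 0.59
F tang(acw+) -0.04 rad 0.80
F tang(acw+) 0.41 rad -0.41
F tang(acw+) -0.21 rad 1.78
```

Emit:
{"api": "move_arm", "payload": {"plan": [[0,0,0,0,0,0],[0,0,0,0,0,0],[0,0,0,0,0,0],[0,0,0,0,0,0],[0,0,0,0,0,0],[0,0,0,0,0,0],[0,0,0,0,0,0],[0,0,0.02,0,0,0],[0,0,0.06,0,0,0],[0,0,0.12,0,0,0],[0,0,0.18,0,0,0],[0,0,0.24,0,0,0],[0,0,0.24,0,0,0]], "claw": 0.5}}

```text
time_s: 20.2
tool_pos: [0.5291, -0.054, 0.3139]
ee_rot: [[-0.998, 0.055, 0.006], [0.056, 0.998, 0.001], [-0.006, 0.001, -1.0]]
ft_force: [0.1, -0.8, -0.8]
finger_gap: 0.0467
```

Run:
```python
from h import *
import cv2
print(robot.get_state()["ft_force"],robot.get_state()["q"])
for n,(a,b,c,d) in{"top":(160,310,220,420),"side":(170,320,245,445)}.items():
    cv2.imwrite(f"pics/{n}11.png",cv2.resize(vision.camera(n)[a:b,c:d,::-1],None,fx=4,fy=4,interpolation=cv2.INTER_CUBIC))
```

```text
[ 0.05502103 -0.8337674  -0.753247  ] [-0.44546428  0.18656184  0.48898624  1.93873686 -0.10285287  1.03423046
  1.60376764]
```

View pics/side11.png

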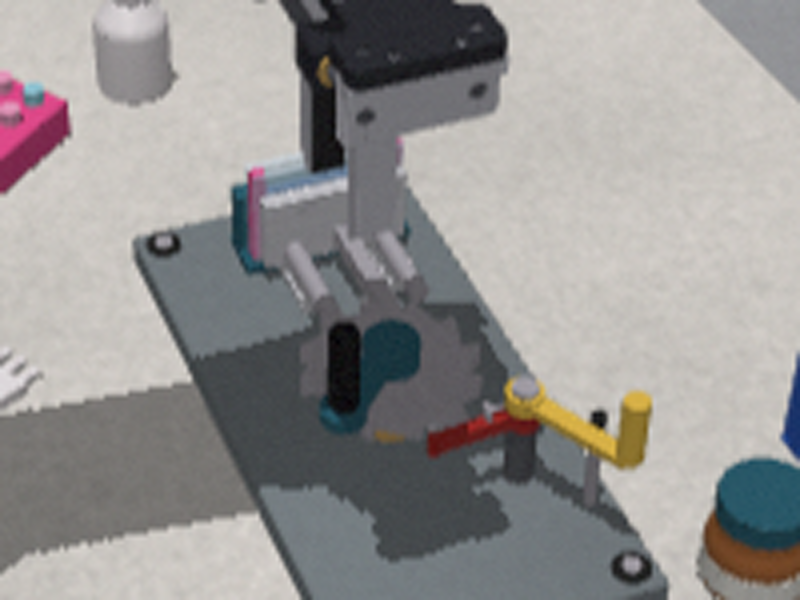

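View pics/top11.png

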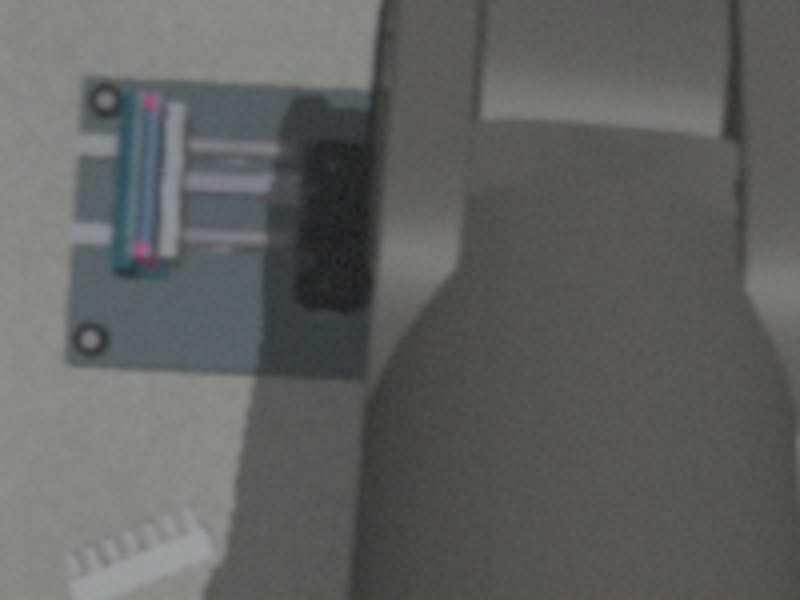

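Run:
```python
from h import *
g=ray("side",(344/4+245,330/4+170),.135);d=g[:2]-PR[:2];print(g,np.hypot(*d),np.arctan2(d[1],d[0])-PR[2])
print(robot.close_job())
```

```text
[ 0.52909528 -0.0530868   0.135     ] 0.05377434135177178 -2.4106102359014927
the job is handed in; nothing more can be done
None
```

The press is released as asked: the bar now rests on the glass with the crank let go. I handed the job in at about 20 s of the 64 s allowed.

- **Trip lever:** I pushed it over onto its rubber buffer with about 8.6 N at most. The camera put it at about 0.91 rad afterwards.
- **Pawl:** I gripped the crank and wound it back about 0.14 rad. The side picture showed the red pawl clear of the ratchet wheel, and it stayed clear in the last one.
- **Easing back:** I brought the drum back at no more than about 0.5 rad/s with the grip held throughout. The load on the hand stayed around 5 N. It then faded to about 0 N (±0.5 N of reading noise) at about 1.6 rad from the start.
- **Letting go:** I opened the gripper and lifted away. The last pictures show the bar against the glass. The crank was where I released it, within what the picture can resolve. The lever was still over, the gripper was touching nothing, and the bench items still in view had not moved.

I didn't measure the force on the glass directly; I took it from the hand load reaching zero. The force sensor also showed side loads of up to about 5 N on the crank while I traced the circle. These came from small errors in the estimated drum centre, and I corrected for them along the way.

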